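# Wind out a sample tray with the hand crank

### The job

The power failed with the vial tray inside the sample loader. Pick up the loose hand crank from the bench, fit it fully down onto the square shaft on top of the loader (turn it gently until it drops on, do not press it on by force), and wind it clockwise, seen from above, by its black knob until the tray is all the way out and you feel the stop. Do not force the stop, touch the loader only with the crank, leave the other things alone, and finish with the crank left fully down on the shaft and let go.

Things in the scene. Friction and masses are not known exactly. Their poses are not given: they have to be found in the camera images.
- crank: Loose aluminium hand crank, 180 to 280 g, standing socket down on the bench at one side of the loader. Origin: centre of the hub's underside, z up, +x along the arm to the knob. Hub 32 x 32 mm, 34 tall; from below a square socket 16 mm wide, 24 deep, sides parallel to x and y. Arm 14 wide, at z = 25 to 33 mm; round steel counterweight (28 mm diameter, top at z = 42 mm) at x = -36 mm.
- boss (a point): Middle of the square boss on top of the crank's hub, for gripping: 22 x 22 mm, z = 34 to 62 mm above the crank's underside (this point 48 mm above it), sides parallel to the crank's x and y.
- knob_mid (a point): Middle of the crank's upright black knob: 20 mm diameter, 44 mm tall, this point 58 mm above the crank's underside and 60 mm from the hub's axis. The knob spins freely on its own pin, so it can be held with an unchanging hand orientation while the crank goes round (its yaw means nothing).
- loader: The sample loader, fixed to the bench: white box with a dark red roof, 240 x 200 mm, 110 mm tall. Origin: centre of its underside; its front, with the tray, faces its -x.
- seat (a point): Centre of the top of the round steel collar (52 mm diameter, 116 mm above the bench) on the loader's roof, on the upright square shaft's axis. Shaft 14 x 14 mm, 21 mm tall above this point, top 4 mm tapered to 9 mm. Its angle differs each time and is not given (this yaw is the loader's). Crank fully on: underside on the collar. Turning needs about 4 N at the knob; hard stop at the end.
- tray (a joint): How far the vial tray stands out of the loader's front, m: starts at 0 to 0.010, and is 0.044 at the stop. One clockwise turn of the shaft moves it out by 20 mm, so 1.7 to 2.2 turns are needed.
- tray_front (a point): Middle of the top edge of the tray's grey front lip, 50 mm above the bench.
- tip_box: Bystander: blue pipette tip box with clear lid, 85 x 115 x 67 mm, on the other side of the loader. Origin: centre of underside.
- bottle: Bystander: white plastic reagent bottle, 60 mm diameter, 130 mm tall. Origin: centre of underside.
- mouse: Bystander: black computer mouse, about 100 x 60 x 32 mm. Origin: centre of its underside.
Mind the look-alikes: they are no part of the job. What is meant by the crank is not red, and is the larger of those in its own colour.

How it is judged:
By the outcome, as a careful person would: the job done as asked, in the order asked, and still so for the second after the job is handed in, with the robot touching nothing.
It also fails if it takes over 72 s, if anything falls off the work surface, if the arm or the gripper's body presses on something with over 40 N, if the wrist force passes 120 N, or if a joint passes its speed limit or range.

### The arm

A 6-joint arm with a two-finger parallel gripper is mounted at the origin on the work surface. World frame = base frame: x ahead of the robot, y to its left, z up, the work surface at z = 0. Lengths are in m, angles in degrees, forces in N, time in s.
With the tool pointing down it reaches from about 0.3 to 0.75 m from the base axis. Payload 8.5 kg.
Tool frame: the origin (TCP) lies midway between the tips of the shut fingers; the grasp point (between the pads) lies env.tcp_to_grasp behind it (env.tcp_to_grasp is the distance from the TCP to the grasp point, in m); z points along the fingers, y is the line along which they close (so a half turn about z gives the same grasp; the last joint's range is limited). The gripper opens to 85 mm and grips with 20 to 120 N. Pads are 22 mm wide; open, the fingers measure 114 mm over their backs; the gripper's body (76 mm by 85 mm) begins 54 mm behind the grasp point. The pads swing forward as they close: fully open they stand 13 mm farther back than shut.
Start: joints at [-83.956, 21.807, 74.336, -0, 83.858, -12.336], TCP at [0.173, -0.522, 0.231] pointing down, gripper open.
Joint ranges: [-178.18, 178.18], [-50.72, 133.34], [12.68, 142.11], [-81.47, 261.47], [9.98, 163.14], [-165.26, 165.26]. Speed limits (degrees/s): [136.94, 136.94, 180, 180, 180, 180].

### API

Orientations are given as a 3x3 rotation matrix whose columns are the frame's x, y, z axes.
In Python, from rig import observe, optics, job, env gives the robot as it stands. The module is installed in compiled form; this text tells all that it offers.
- The arm moves only by the shell command python3 -m jog 'ROWS' [FORCE]. ROWS is JSON, a list of rows, each a list of 7 numbers: the turn, a rotation vector about the tool's x, y, z in rad, then the shift along the tool's x, y, z in m, then the opening in per cent of the stroke, from 0 (shut) to 100 (fully open). A call has 1 to 10 rows; each row shifts and turns the commanded pose from where the row before left it, along the tool's axes as they then stand; what a row does not reach is not made up. A row lasts 1/8 s, in which the tool goes at most 62.5 mm and 10.7 degrees, less where a joint would pass 70% of its speed; a pose out of reach is approached as far as the arm can. A call is refused whole if a number of a shift passes 0.0625 or a number of a turn 0.188, either way. A call with a gripper value outside its range is refused whole. The fingers move at their own pace and stop on an object; FORCE is the grip in N (left out, the last holds). Time passes only in rows, so rows that do not move let the fingers close. It gives the time, the measured TCP pose, the force, the opening and the grip force at its end, in the units of the state.
- observe(): the state, without advancing time (a new reading comes with each control period).
- optics.get_image(name): name is "scene" or "top"; returns a dict with "pixels" (400x640x3 uint8, red, green, blue), "mtx" (3x3 intrinsics, pixels), "rvec" (rotation vector, rad) and "tvec" (3), from world to camera coordinates, as OpenCV has them. Camera axes: x right, y down, z forward; pixel columns grow to the right and rows downward; lengths in m; the calibration is good to about 2 mm. A picture is of the moment at which its call begins. There is no depth.
- job.close_job(): hands the job in; it is judged then, once.
The state is a dict: "time_s": time; "q": joint angles; "qvel": joint speeds; "joint_efforts": joint torques, N m; "position": TCP position; "tool_rot": TCP orientation; "ft_force": force on the tool from outside, world axes, zero at the start; "wrist_torque": the same for the moment, N m; "grip_width": finger opening in m; "gripper_force": force on a finger pad.
Only numpy, scipy, OpenCV 4.12 (cv2) and the standard library are available. Lean on these libraries where they do the work, as an engineer would, in place of code of your own. Each camera call takes 0.05 s, during which the arm holds its last target. There are 200 camera calls.

## Working session

There is one attempt and no reset: what is moved stays moved. The work goes in short steps, Python scripts to look and compute and a shell command to move; the robot and the scene stay as the last step left them, time stands still between calls to the robot, and variables do not carry over. Pictures are saved under pics/ and viewed, at most 10 in all, crops included, and the job is handed in when it is done.

```bash
mkdir -p pics
cat > h.py <<'E'
import numpy as np, cv2
from rig import observe, optics, job, env
def cam(n):
    d=optics.get_image(n); return d
def save(d,f,crop=None,s=1):
    p=d["pixels"][:,:,::-1]
    if crop: x0,y0,x1,y1=crop; p=p[y0:y1,x0:x1]
    cv2.imwrite("pics/"+f,cv2.resize(p,None,fx=s,fy=s,interpolation=cv2.INTER_CUBIC))
def ray(d,u,v):
    R=cv2.Rodrigues(np.array(d["rvec"],float))[0]; t=np.array(d["tvec"],float).ravel()
    return -R.T@t, R.T@np.linalg.inv(np.array(d["mtx"]))@np.array([u,v,1.])
def onz(d,u,v,z):
    c,r=ray(d,u,v); return c+r*(z-c[2])/r[2]
def proj(d,P):
    return cv2.projectPoints(np.atleast_2d(np.array(P,float)),np.array(d["rvec"],float),np.array(d["tvec"],float),np.array(d["mtx"],float),None)[0].reshape(-1,2)
E
python3 - <<'E'
from h import *
for n in("top","scene"):
    d=cam(n); save(d,n+"0.png",s=1.25); print(n,ray(d,320,200),d["mtx"][0][0])
s=observe(); print(s["position"],s["tool_rot"],s["grip_width"],env.tcp_to_grasp,s["ft_force"])
E
```

```text
top (array([0.37606579, 0.01166808, 1.04768268]), array([ 0.19633004, -0.02359618, -0.98029268])) 390.02930602208454
scene (array([ 1.25810791, -0.46471241,  1.00117918]), array([-0.5875153 ,  0.37363979, -0.71786155])) 520.9930628075807
[ 0.17340453 -0.52166454  0.23076222] [[ 9.48967475e-01  3.15373922e-01 -1.45181379e-04]
 [ 3.15373826e-01 -9.48966568e-01  1.34298604e-03]
 [ 2.85770500e-04 -1.32023648e-03 -9.99999088e-01]] 0.08563657319784868 0.0187 [ 0.78846295 -0.2485225   0.37281822]
```

View pics/top0.png

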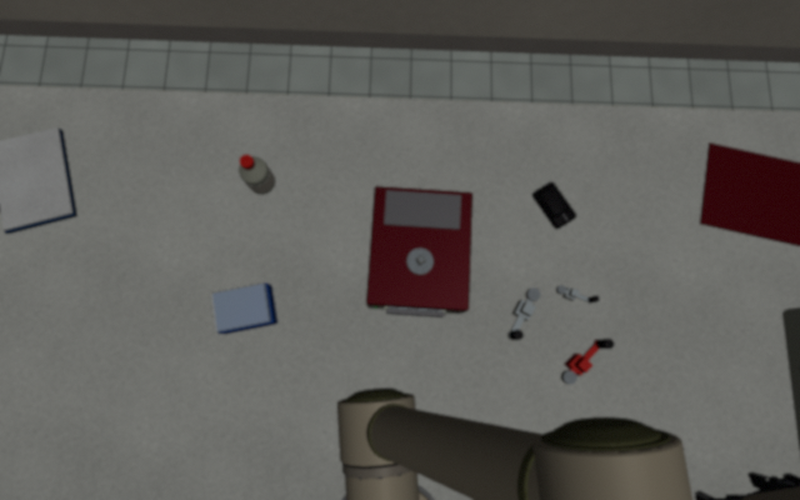

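View pics/scene0.png

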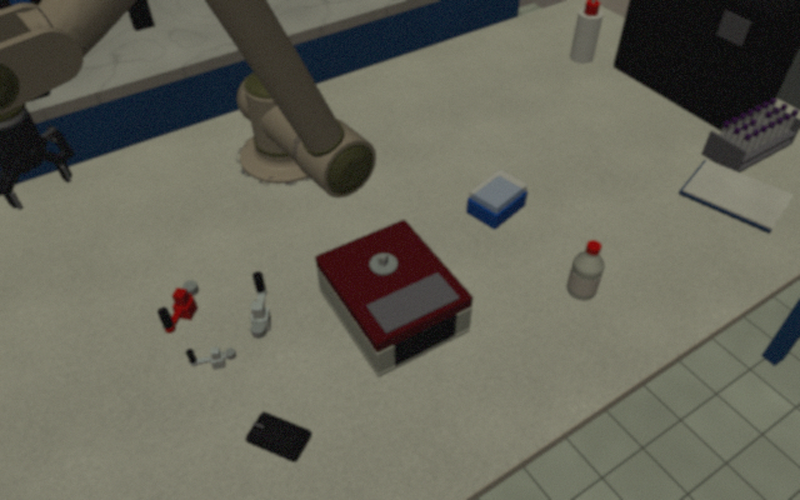

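The top view shows the larger silver crank at about (522,314) in the picture as shown, with its knob at (516,335) and counterweight at (533,294). The small silver and the red ones are look-alikes. The collar is at (420,261). Next I'll zoom in on these.

Run:
```python
from h import *
d=cam("top"); a=d["pixels"]; s=cam("scene"); b=s["pixels"]
up=lambda p,f:cv2.resize(p,None,fx=f,fy=f,interpolation=cv2.INTER_CUBIC)
im=np.vstack([np.hstack([up(a[220:280,395:455],6.),up(a[185:235,310:360],7.2)]),np.hstack([up(b[210:275,180:245],360/65),up(b[190:230,285:325],9)])])
im=cv2.convertScaleAbs(im,alpha=1.6); im=cv2.resize(im,(600,600)); cv2.imwrite("pics/z1.png",im[:,:,::-1])
```

```text
(no output)
```

View pics/z1.png

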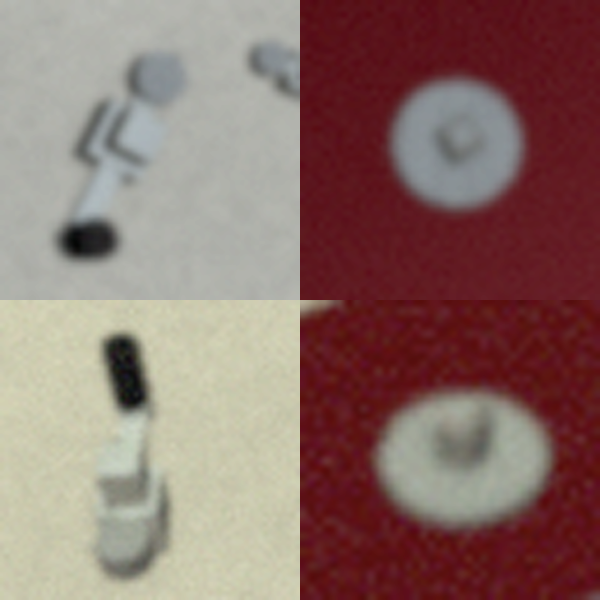

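The zoom shows the boss top at about (142,133), the counterweight disc at (158,78) and the knob at (88,240) in the top-left panel. The shaft's top face, at (462,132) in the top-right panel, is turned roughly 30°.

Run:
```python
from h import *
d=cam("top"); s=cam("scene")
def cen(d,box,f):
    x0,y0,x1,y1=box; p=d["pixels"][y0:y1,x0:x1].astype(float); m=f(p)
    n,l,st,c=cv2.connectedComponentsWithStats(m.astype(np.uint8)); i=1+np.argmax(st[1:,4]); return c[i]+[x0,y0],st[i],(l==i)
dark=lambda p:p.mean(2)<55
kt,st,_=cen(d,(395,250,425,280),dark); ks,st2,_=cen(s,(180,205,230,240),lambda p:p.mean(2)<70)
print("knob",kt,st,ks,st2,onz(d,*kt,.058),onz(s,*ks,.058))
g=lambda p:p[:,:,1]>0.6*p[:,:,0]
ct,st,_=cen(d,(315,188,358,232),g); cs,st2,_=cen(s,(290,195,322,225),g)
print("collar",ct,st,cs,st2,onz(d,*ct,.117),onz(s,*cs,.117))
cw=(395+158/5,220+78/5); print("cw",onz(d,*cw,.042), onz(s,180+125/300*65,210+(540-300)/300*65,.042))
bo=(395+142/5,220+133/5); print("boss",onz(d,*bo,.062),onz(s,180+121/300*65,210+(460-300)/300*65,.062))
# roof
p=d["pixels"].astype(float); m=((p[:,:,0]>2*p[:,:,1])&(p[:,:,0]>30)).astype(np.uint8); m[:,:285]=0;m[:,390:]=0;m[:140]=0;m[260:]=0
c=max(cv2.findContours(m,0,1)[0],key=cv2.contourArea); r=cv2.minAreaRect(c); q=np.array([onz(d,*u,.11) for u in cv2.boxPoints(r)]);print(q.round(3));e=np.roll(q,-1,0)-q;print(np.linalg.norm(e,axis=1),np.degrees(np.arctan2(e[:,1],e[:,0])),q.mean(0))
# lip and edge of scene dims
for nm,uv in dict(tl=(462,132),).items(): print("shaft top",onz(d,310+462/6-50,185+132/6,.137), onz(s,285+(464-300)/7.5,190+(428-300)/7.5,.137))
```

```text
knob [412.19047619 267.76190476] [12 15 11  7 63] [206.95495495 225.36936937] [ 23  13   9  16 111] [ 0.40711959 -0.24850713  0.058     ] [ 0.40825966 -0.24757513  0.058     ]
collar [335.75429975 208.52579853] [ 10  10  23  22 407] [306.40547945 210.72328767] [  5   7  24  19 365] [ 0.54249853 -0.04946006  0.117     ] [ 0.54625883 -0.04964587  0.117     ]
cw [ 0.49122285 -0.29216452  0.042     ] [ 0.49738279 -0.29034451  0.042     ]
boss [ 0.46072113 -0.27716535  0.062     ] [ 0.46583618 -0.27473252  0.062     ]
[[ 0.455  0.05   0.11 ]
 [ 0.689  0.044  0.11 ]
 [ 0.683 -0.155  0.11 ]
 [ 0.449 -0.141  0.11 ]]
[0.23402389 0.19959214 0.23474165 0.19053531] [ -1.38236675 -91.75246218 176.40535684  88.06671785] [ 0.56912838 -0.05059932  0.11      ]
shaft top [ 0.54268895 -0.05105003  0.137     ] [ 0.55325918 -0.05214412  0.137     ]
```

Run:
```python
from h import *
out=[]
for n,(x,y) in (("top",(336,208)),("scene",(306,209))):
    p=np.mean([cam(n)["pixels"].astype(float) for _ in range(10)],0)
    np.save(n+"_avg.npy",p)
    c=p[y-14:y+14,x-14:x+14].mean(2); c=(c-c[5:-5,5:-5].min())/(c.max()-c[5:-5,5:-5].min())*255
    out.append(cv2.resize(c.clip(0,255).astype(np.uint8),(392,392),interpolation=cv2.INTER_CUBIC))
cv2.imwrite("pics/sh.png",np.hstack(out))
```

```text
(no output)
```

View pics/sh.png

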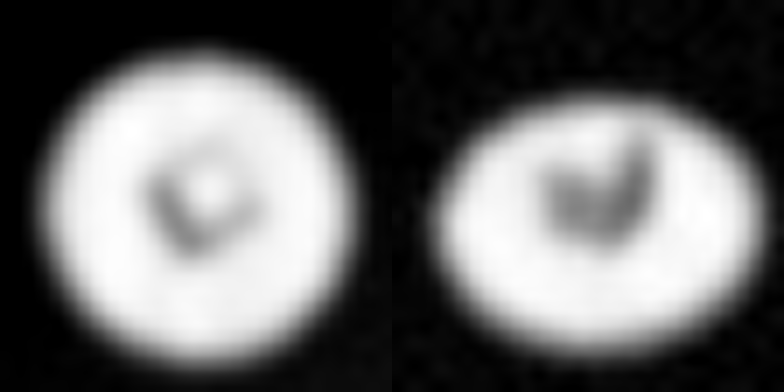

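The left panel shows the shaft's near corner at (190,248), with edges running to (155,185) and (262,212). The right panel shows the near corner at (605,245), with faces going up to the left to (545,215) and to the right to (650,195). I'll convert these to world angles.

Run:
```python
from h import *
t=cam("top"); s=cam("scene")
def A(d,c,off,a,b,z):
    f=lambda p:onz(d,c[0]-14+(p[0]-off)/14-.0,c[1]-14+p[1]/14,z)
    e=f(b)-f(a); return np.degrees(np.arctan2(e[1],e[0]))%90, np.linalg.norm(e)
T=(336,208);S=(306,209)
for a,b in(((155,185),(190,248)),((190,248),(262,212)),((150,185),(210,145)),((210,145),(262,212))): print("top",A(t,T,0,a,b,.126))
for a,b in(((545,215),(605,245)),((605,245),(650,195))): print("scene",A(s,S,392,a,b,.118))
# gradient structure: dominant orientation mod 90 from side-face blob in top view
hub=np.array([.462,-.2755]); o=observe(); R=np.array(o["tool_rot"]); dw=np.array([*hub,0.12])-np.array(o["position"]); print(dw, R.T@dw,o["time_s"])
```

```text
top (np.float64(29.847208917138317), np.float64(0.012445163679411097))
top (np.float64(28.348741148332117), np.float64(0.013940236101710394))
top (np.float64(35.537992754996026), np.float64(0.01254138577065437))
top (np.float64(38.55109652147493), np.float64(0.014627791662805987))
scene (np.float64(22.904299431836062), np.float64(0.0121460018209748))
scene (np.float64(24.217852718385515), np.float64(0.013390666624941835))
[ 0.28859269  0.24642543 -0.11132244] [ 0.3515653  -0.14287552  0.11132091] 1.4
```

```bash
python3 -m jog '[[0,0,0,0.044,-0.0179,0,50],[0,0,0,0.044,-0.0179,0,50],[0,0,0,0.044,-0.0179,0,50],[0,0,0,0.044,-0.0179,0,50],[0,0,0,0.044,-0.0179,0,50],[0,0,0,0.044,-0.0179,0,50],[0,0,0,0.044,-0.0179,0,50],[0,0,0,0.044,-0.0179,0,50]]'; python3 -m jog '[[0,0,0.157,0,0,0,50],[0,0,0.157,0,0,0,50],[0,0,0.157,0,0,0,50],[0,0,0.157,0,0,0,50],[0,0,0.157,0,0,0,50],[0,0,0,0,0,0,50],[0,0,0,0,0,0,50]]'
```

```text
time_s: 2.4
position: [0.4634, -0.2739, 0.2314]
tool_rot: [[0.949, 0.315, 0.0], [0.315, -0.949, -0.0], [0.0, 0.0, -1.0]]
ft_force: [0.4, -0.8, 0.0]
grip_width: 0.0427
gripper_force: 0.0
time_s: 3.28
position: [0.4623, -0.275, 0.2313]
tool_rot: [[0.896, -0.445, -0.0], [-0.445, -0.896, 0.0], [-0.0, -0.0, -1.0]]
ft_force: [-0.0, -1.0, 0.3]
grip_width: 0.0427
gripper_force: 0.0
```

```bash
python3 -m jog '[[0,0,0,0,0,0.045,50],[0,0,0,0,0,0.045,50],[0,0,0,0,0,0.04,50],[0,0,0,0,0,0.03,50],[0,0,0,0,0,0.02,50],[0,0,0,0,0,0.012,50],[0,0,0,0,0,0,50]]'
python3 - <<'E'
from h import *
d=cam("scene");save(d,"g1.png",(160,170,260,290),5)
E
```

```text
time_s: 4.15
position: [0.4622, -0.275, 0.039]
tool_rot: [[0.895, -0.447, -0.001], [-0.447, -0.895, 0.001], [-0.001, -0.0, -1.0]]
ft_force: [-0.2, -0.3, 0.9]
grip_width: 0.0425
gripper_force: 0.0
```

View pics/g1.png

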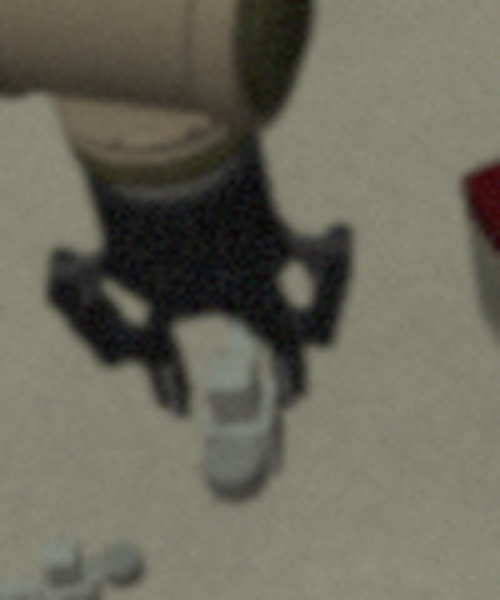

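The fingers stand on either side of the boss: left tip at (175,405), right at (295,395), boss at (235,380). I'll close gently, then lift.

```bash
python3 -m jog '[[0,0,0,0,0,0,25],[0,0,0,0,0,0,15],[0,0,0,0,0,0,10],[0,0,0,0,0,0,10],[0,0,0,0,0,0,10],[0,0,0,0,0,0,10]]' 50; python3 -m jog '[[0,0,0,0,0,-0.01,10],[0,0,0,0,0,-0.04,10],[0,0,0,0,0,-0.05,10],[0,0,0,0,0,-0.05,10],[0,0,0,0,0,-0.02,10],[0,0,0,0,0,0,10],[0,0,0,0,0,0,10]]'
python3 - <<'E'
from h import *
d=cam("scene");save(d,"g2.png",(150,110,270,290),3.3)
E
```

```text
time_s: 4.95
position: [0.4628, -0.2755, 0.0403]
tool_rot: [[0.894, -0.448, 0.002], [-0.448, -0.894, -0.002], [0.002, 0.001, -1.0]]
ft_force: [0.4, 0.5, 6.2]
grip_width: 0.0214
gripper_force: 50.2
time_s: 5.82
position: [0.4618, -0.2746, 0.2081]
tool_rot: [[0.894, -0.448, -0.002], [-0.448, -0.894, 0.002], [-0.002, -0.001, -1.0]]
ft_force: [0.3, -0.6, -2.4]
grip_width: 0.0208
gripper_force: 49.4
```

View pics/g2.png

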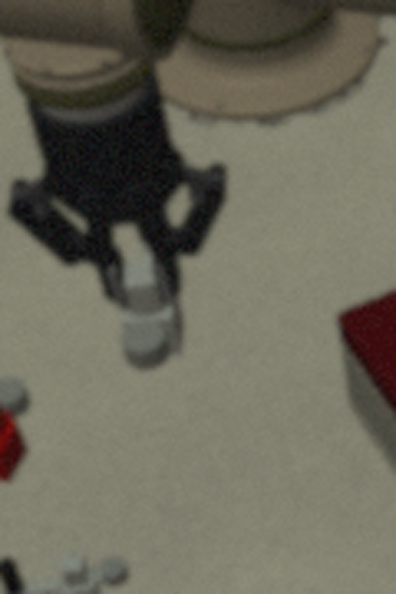

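```bash
python3 -m jog '[[0,0,0,-0.002,-0.02,-0.005,10],[0,0,0,-0.0045,-0.04,0,10],[0,0,0,-0.0045,-0.04,0,10],[0,0,0,-0.0045,-0.04,0,10],[0,0,0,-0.0045,-0.04,0,10],[0,0,0,-0.0045,-0.04,0,10],[0,0,0,-0.002,-0.018,0,10]]'; python3 -m jog '[[0,0,-0.1,0,0,0,10],[0,0,-0.17,0,0,0,10],[0,0,-0.17,0,0,0,10],[0,0,-0.17,0,0,0,10],[0,0,-0.17,0,0,0,10],[0,0,-0.17,0,0,0,10],[0,0,-0.09,0,0,0,10],[0,0,0,0,0,0,10]]'
python3 - <<'E'
from h import *
print(observe()["q"])
im=[]
for n,c in(("scene",(240,100,360,250)),("top",(270,140,390,290))):
    d=cam(n); x0,y0,x1,y1=c; im.append(cv2.resize(d["pixels"][y0:y1,x0:x1,::-1],(400,500),interpolation=cv2.INTER_CUBIC))
cv2.imwrite("pics/s1.png",np.hstack(im))
E
```

```text
time_s: 6.75
position: [0.5453, -0.0477, 0.214]
tool_rot: [[0.895, -0.445, -0.001], [-0.445, -0.895, 0.001], [-0.001, -0.0, -1.0]]
ft_force: [0.2, 0.3, -2.4]
grip_width: 0.021
gripper_force: 49.4
time_s: 7.75
position: [0.545, -0.0503, 0.2141]
tool_rot: [[0.839, 0.544, -0.001], [0.544, -0.839, 0.0], [-0.0, -0.0, -1.0]]
ft_force: [-0.5, 0.3, -1.9]
grip_width: 0.021
gripper_force: 49.5
[-1.76708968e+01  2.23006754e+01  7.64923459e+01 -4.23302647e-03
  8.12433104e+01  3.94033900e+01]
```

View pics/s1.png

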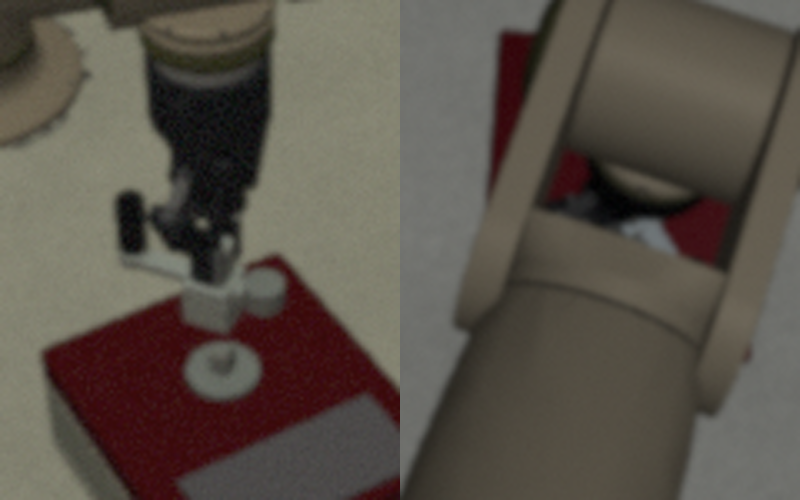

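The left panel shows the crank held level above the shaft, with the knob at (131,222), the hub's near bottom corner at (222,332) and the shaft at (224,362). I'll check the hub offset by casting rays.

Run:
```python
from h import *
s=cam("scene"); R=np.array(observe()["tool_rot"]); p=np.array(observe()["position"])
a=np.radians(213); ex=np.array([np.cos(a),np.sin(a)]); ey=np.array([-ex[1],ex[0]])
P=s["pixels"][150:185,268:290].astype(float).mean(2); m=(P<70)&(np.arange(22)[None]<14); m=m.astype(np.uint8)
n,l,st,c=cv2.connectedComponentsWithStats(m); print(st[1:],c[1:]+[268,150])
k=onz(s,279.3,166.6,p[2]-.04+.058)[:2]; print("knob",k,"hub from knob",k-.06*ex)
cn=onz(s,240+222*.3,100+332*.3,p[2]-.04)[:2]
for sx in(-1,1):
  for sy in(-1,1): print("corner hub",sx,sy,cn-.016*(sx*ex+sy*ey))
c=onz(s,240+265*.3,100+279*.3,p[2]-.04+.042)[:2]; print("cw hub",c+.036*ex, p)
print("shaft",onz(s,240+224*.3,100+356*.3,.135))
```

```text
[[  7   7   7  19 119]] [[278.22689076 166.01680672]]
knob [ 0.49414484 -0.08368077] hub from knob [ 0.54446507 -0.05100243]
corner hub -1 -1 [ 0.5592856  -0.08053481]
corner hub -1 1 [ 0.54185715 -0.05369735]
corner hub 1 -1 [ 0.58612306 -0.06310636]
corner hub 1 1 [ 0.56869461 -0.0362689 ]
cw hub [ 0.54361217 -0.04997301] [ 0.54509517 -0.05036129  0.21421212]
shaft [ 0.55133401 -0.05010902  0.135     ]
```

```bash
python3 -m jog '[[0,0,0,0,0,0.015,10],[0,0,0,0,0,0.015,10],[0,0,0,0,0,0.006,10],[0,0,0,0,0,0,10]]';  python3 -m jog '[[0,0,0,0,0,0.0015,10],[0,0,0,0,0,0.0015,10],[0,0,0,0,0,0,10]]'; python3 -c "
from h import *
print(observe()['wrist_torque'])"
```

```text
time_s: 8.4
position: [0.5451, -0.0504, 0.1783]
tool_rot: [[0.839, 0.544, -0.0], [0.544, -0.839, 0.0], [-0.0, -0.0, -1.0]]
ft_force: [0.2, 0.3, -1.8]
grip_width: 0.0213
gripper_force: 49.4
time_s: 8.78
position: [0.5452, -0.0501, 0.1758]
tool_rot: [[0.839, 0.545, 0.001], [0.545, -0.839, 0.0], [0.001, 0.0, -1.0]]
ft_force: [-1.7, 2.2, 2.5]
grip_width: 0.0209
gripper_force: 50.1
[0.4691779  0.18521483 0.0350582 ]
```

```bash
python3 -m jog '[[0,0,0,0,-0.001,0,10],[0,0,0,0,0,0.0005,10]]';  python3 -m jog '[[0,0,0.03,0,0,0.0003,10],[0,0,0.03,0,0,0,10]]'; python3 -m jog '[[0,0,0.03,0,0,0.0003,10],[0,0,0.03,0,0,0,10]]'; python3 -c "
from h import *
print(observe()['wrist_torque'])"
```

```text
time_s: 9.02
position: [0.5446, -0.0495, 0.1748]
tool_rot: [[0.839, 0.545, -0.0], [0.545, -0.839, -0.0], [-0.0, 0.0, -1.0]]
ft_force: [-0.9, 1.2, 0.3]
grip_width: 0.0213
gripper_force: 49.8
time_s: 9.28
position: [0.5444, -0.0494, 0.1745]
tool_rot: [[0.871, 0.491, -0.001], [0.491, -0.871, 0.0], [-0.0, -0.001, -1.0]]
ft_force: [-1.7, 2.1, 0.6]
grip_width: 0.0208
gripper_force: 49.8
time_s: 9.52
position: [0.5444, -0.0493, 0.1743]
tool_rot: [[0.899, 0.438, -0.0], [0.438, -0.899, 0.0], [-0.0, -0.001, -1.0]]
ft_force: [-2.6, 2.9, 2.0]
grip_width: 0.0211
gripper_force: 50.0
[0.65159828 0.44632235 0.01256677]
```

```bash
python3 -m jog '[[0,0,0,-0.0003,-0.0012,0,10],[0,0,0,0,0,0,10]]';  python3 -m jog '[[0,0,0,0,0,0.0008,10],[0,0,0,0,0,0.0008,10],[0,0,0,0,0,0,10]]'; python3 -c "
from h import *
print(observe()['wrist_torque'])"
```

```text
time_s: 9.78
position: [0.5442, -0.0488, 0.1743]
tool_rot: [[0.898, 0.44, 0.001], [0.44, -0.898, -0.001], [0.001, 0.001, -1.0]]
ft_force: [0.3, 0.3, 0.2]
grip_width: 0.0208
gripper_force: 49.6
time_s: 10.15
position: [0.5443, -0.0485, 0.1733]
tool_rot: [[0.898, 0.44, 0.002], [0.44, -0.898, -0.0], [0.002, 0.001, -1.0]]
ft_force: [0.9, 2.3, 6.1]
grip_width: 0.021
gripper_force: 50.6
[ 0.41459549 -0.08417717  0.04722174]
```

```bash
python3 -m jog '[[0,0,0,0.0002,-0.0008,-0.0005,10],[0,0,-0.03,0,0,0,10],[0,0,-0.03,0,0,0,10],[0,0,0,0,0,0,10]]'; python3 -c "
from h import *
print(observe()['wrist_torque'])";  python3 -m jog '[[0,0,-0.03,0,0,0.0005,10],[0,0,-0.03,0,0,0,10],[0,0,0,0,0,0,10]]'; python3 -c "
from h import *
print(observe()['wrist_torque'])"
```

```text
time_s: 10.65
position: [0.544, -0.048, 0.1732]
tool_rot: [[0.87, 0.494, 0.001], [0.494, -0.87, -0.0], [0.001, 0.001, -1.0]]
ft_force: [3.6, -0.6, 1.3]
grip_width: 0.0209
gripper_force: 49.9
[-0.20442872 -0.84806035  0.02155548]
time_s: 11.02
position: [0.5438, -0.0475, 0.1723]
tool_rot: [[0.838, 0.546, 0.0], [0.546, -0.838, 0.001], [0.001, -0.0, -1.0]]
ft_force: [4.8, 0.6, -0.7]
grip_width: 0.0209
gripper_force: 49.6
[ 0.14809423 -1.08197779  0.03919487]
```

```bash
python3 -m jog '[[0,0,0,0.001,0.0006,0,10],[0,0,0,0,0,0.001,10],[0,0,0,0,0,0.001,10],[0,0,0,0,0,0,10]]'; python3 -c "
from h import *
print(observe()['wrist_torque'])"
```

```text
time_s: 11.52
position: [0.5444, -0.0475, 0.1702]
tool_rot: [[0.839, 0.545, -0.001], [0.545, -0.839, 0.0], [-0.001, -0.001, -1.0]]
ft_force: [1.0, 1.0, -2.6]
grip_width: 0.0209
gripper_force: 49.4
[ 0.21069583 -0.18952915 -0.04091783]
```

It has dropped on. I'll lower it further in small steps.

```bash
python3 -m jog '[[0,0,0,0,-0.0002,0.002,10],[0,0,0,0,0,0.002,10],[0,0,0,0,0,0.002,10],[0,0,0,0,0,0,10]]'; python3 -c "
from h import *
print(observe()['wrist_torque'])"; python3 -m jog '[[0,0,0,0,0,0.002,10],[0,0,0,0,0,0.002,10],[0,0,0,0,0,0.002,10],[0,0,0,0,0,0,10]]'; python3 -c "
from h import *
print(observe()['wrist_torque'])"
```

```text
time_s: 12.02
position: [0.5446, -0.0476, 0.1644]
tool_rot: [[0.839, 0.544, -0.001], [0.544, -0.839, 0.0], [-0.0, -0.0, -1.0]]
ft_force: [0.1, 0.6, -2.7]
grip_width: 0.0208
gripper_force: 49.4
[ 0.05367621 -0.0320066  -0.03052736]
time_s: 12.52
position: [0.5446, -0.0476, 0.1584]
tool_rot: [[0.839, 0.544, -0.0], [0.544, -0.839, 0.0], [-0.0, -0.0, -1.0]]
ft_force: [0.3, -0.2, -2.4]
grip_width: 0.021
gripper_force: 49.4
[0.01963935 0.00555986 0.01567951]
```

```bash
python3 -m jog '[[0,0,0,0,0,0.001,10],[0,0,0,0,0,0.001,10],[0,0,0,0,0,0,10]]'; python3 -m jog '[[0,0,0,0,0,0.001,10],[0,0,0,0,0,0,10]]'
```

```text
time_s: 12.9
position: [0.5447, -0.0475, 0.1565]
tool_rot: [[0.839, 0.545, -0.0], [0.545, -0.839, 0.0], [-0.0, -0.0, -1.0]]
ft_force: [-0.1, 0.7, -1.8]
grip_width: 0.0208
gripper_force: 49.4
time_s: 13.15
position: [0.5448, -0.0476, 0.1564]
tool_rot: [[0.839, 0.545, 0.001], [0.545, -0.839, -0.0], [0.001, 0.001, -1.0]]
ft_force: [-2.5, 0.1, 4.9]
grip_width: 0.0208
gripper_force: 50.3
```

The crank is seated: resistance starts at TCP z=0.156, with the underside at about 0.116. I'll release, rise, and move over the knob.

```bash
python3 -m jog '[[0,0,0,0,0,-0.001,30],[0,0,0,0,0,0,45],[0,0,0,0,0,0,50],[0,0,0,0,0,0,50],[0,0,0,0,0,-0.01,50],[0,0,0,0,0,-0.02,50],[0,0,0,0,0,-0.03,50],[0,0,0,0,0,0,50]]'; python3 -m jog '[[0,0,0,-0.02,0,0,50],[0,0,0,-0.02,0,0,50],[0,0,0,-0.02,0,0,50],[0,0,0,0,0,0,50]]'
python3 - <<'E'
from h import *
o=observe();p=np.array(o["position"]);R=np.array(o["tool_rot"]);print(p)
im=[]
d=cam("scene"); x0,y0,x1,y1=(240,100,360,250); cv2.imwrite("pics/s2.png",cv2.resize(d["pixels"][y0:y1,x0:x1,::-1],(480,600),interpolation=cv2.INTER_CUBIC))
E
```

```text
time_s: 14.15
position: [0.5456, -0.0478, 0.2193]
tool_rot: [[0.839, 0.545, 0.005], [0.545, -0.839, -0.002], [0.003, 0.004, -1.0]]
ft_force: [-0.8, 0.4, -0.4]
grip_width: 0.0427
gripper_force: 0.0
time_s: 14.65
position: [0.4937, -0.0805, 0.2165]
tool_rot: [[0.839, 0.543, -0.001], [0.543, -0.839, 0.0], [-0.0, -0.001, -1.0]]
ft_force: [-0.3, -0.5, -0.0]
grip_width: 0.0429
gripper_force: 0.0
[ 0.4937191  -0.08051934  0.21649878]
```

View pics/s2.png

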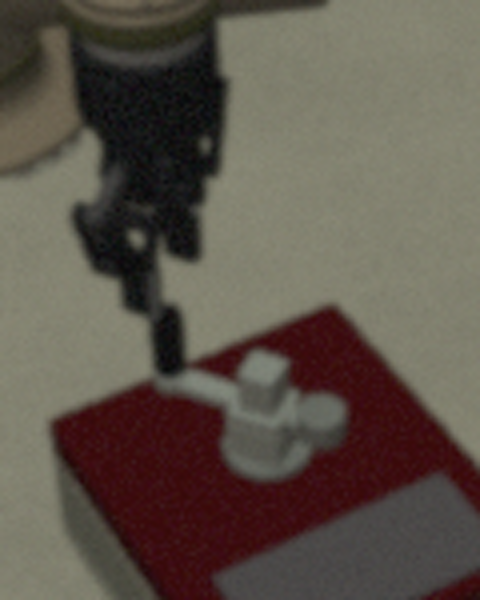

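The crank sits down on the collar (265,470), and the knob at (168,340) is below and between the fingers. I'll lower and grip.

```bash
python3 -m jog '[[0,0,0,0,0,0.02,50],[0,0,0,0,0,0.018,50],[0,0,0,0,0,0.01,50],[0,0,0,0,0,0.002,50],[0,0,0,0,0,0,50]]'; python3 -m jog '[[0,0,0,0,0,0,25],[0,0,0,0,0,0,15],[0,0,0,0,0,0,10],[0,0,0,0,0,0,10],[0,0,0,0,0,0,10]]' 40
```

```text
time_s: 15.32
position: [0.4947, -0.0802, 0.167]
tool_rot: [[0.839, 0.545, 0.001], [0.545, -0.839, -0.0], [0.0, 0.0, -1.0]]
ft_force: [0.3, 0.6, 0.7]
grip_width: 0.0427
gripper_force: 0.0
time_s: 15.95
position: [0.4944, -0.0804, 0.1669]
tool_rot: [[0.839, 0.545, 0.0], [0.545, -0.839, -0.001], [0.0, 0.001, -1.0]]
ft_force: [-1.9, -0.8, 5.8]
grip_width: 0.0189
gripper_force: 39.1
```

Run:
```python
from h import *
o=observe();p=np.array(o["position"]);R=np.array(o["tool_rot"]);c=np.array([.5447,-.0476])
a0=np.degrees(np.arctan2(*(p[:2]-c)[::-1]));print(p,a0,np.linalg.norm(p[:2]-c),o["ft_force"])
f=lambda a:np.array([*(c+.06*np.array([np.cos(np.radians(a)),np.sin(np.radians(a))])),0])
R[:2,:2]=[[.839,.544],[.544,-.839]];R[2]=[0,0,-1];R[:2,2]=0
for i in range(24): print(i,(a0-15*(i))%360//1,(R.T@(f(213-15*(i+1))-f(213-15*i)))[:2].round(4))
```

```text
[ 0.49442248 -0.08040931  0.16694067] -146.87296905930944 0.06003565228653963 [-1.8678993  -0.84451668  5.83922956]
0 213.0 [ 0.002  -0.0155]
1 198.0 [ 0.006  -0.0145]
2 183.0 [ 0.0095 -0.0124]
3 168.0 [ 0.0124 -0.0095]
4 153.0 [ 0.0145 -0.006 ]
5 138.0 [ 0.0155 -0.0021]
6 123.0 [0.0155 0.002 ]
7 108.0 [0.0145 0.006 ]
8 93.0 [0.0124 0.0095]
9 78.0 [0.0095 0.0124]
10 63.0 [0.006  0.0145]
11 48.0 [0.0021 0.0155]
12 33.0 [-0.002   0.0155]
13 18.0 [-0.006   0.0145]
14 3.0 [-0.0095  0.0124]
15 348.0 [-0.0124  0.0095]
16 333.0 [-0.0145  0.006 ]
17 318.0 [-0.0155  0.0021]
18 303.0 [-0.0155 -0.002 ]
19 288.0 [-0.0145 -0.006 ]
20 273.0 [-0.0124 -0.0095]
21 258.0 [-0.0095 -0.0124]
22 243.0 [-0.006  -0.0145]
23 228.0 [-0.0021 -0.0155]
```

```bash
python3 -m jog '[[0,0,0,0.002,-0.0155,0,10],[0,0,0,0.006,-0.0145,0,10],[0,0,0,0.0095,-0.0124,0,10],[0,0,0,0.0124,-0.0095,0,10],[0,0,0,0.0145,-0.006,0,10],[0,0,0,0.0155,-0.002,0,10],[0,0,0,0,0,0,10]]'
cat > st.py <<'E'
from h import *
o=observe();p=np.array(o["position"]);v=p[:2]-[.5447,-.0476];f=np.array(o["ft_force"])
a=np.arctan2(v[1],v[0]);er=v/np.linalg.norm(v);et=np.array([-er[1],er[0]])
print("ang",np.degrees(a)%360,"r",np.linalg.norm(v),"Frad",f[:2]@er,"Ftan(ccw+)",f[:2]@et,"Fz",f[2])
E
python3 st.py
```

```text
time_s: 16.82
position: [0.5121, 0.0041, 0.1668]
tool_rot: [[0.838, 0.546, -0.001], [0.546, -0.838, 0.0], [-0.0, -0.001, -1.0]]
ft_force: [-2.6, -0.0, 8.3]
grip_width: 0.0188
gripper_force: 39.9
ang 122.27541636953877 r 0.06111543531280081 Frad 1.3561138752971587 Ftan(ccw+) 2.1723395418633102 Fz 8.288235213095724
```

```bash
python3 -m jog '[[0,0,0,0.0155,0.002,0,10],[0,0,0,0.0145,0.006,0,10],[0,0,0,0.0124,0.0095,0,10],[0,0,0,0.0095,0.0124,0,10],[0,0,0,0.006,0.0145,0,10],[0,0,0,0.002,0.0155,0,10],[0,0,0,0,0,0,10]]'; python3 st.py
```

```text
time_s: 17.7
position: [0.5958, -0.0136, 0.1669]
tool_rot: [[0.839, 0.545, 0.001], [0.545, -0.839, 0.002], [0.002, -0.001, -1.0]]
ft_force: [1.3, 2.2, 6.1]
grip_width: 0.0187
gripper_force: 39.8
ang 33.62909139399022 r 0.06133985829342786 Frad 2.263168917396939 Ftan(ccw+) 1.0809591047012848 Fz 6.134570936561524
```

```bash
python3 -m jog '[[0,0,0,-0.002,0.0155,0,10],[0,0,0,-0.006,0.0145,0,10],[0,0,0,-0.0095,0.0124,0,10],[0,0,0,-0.0124,0.0095,0,10],[0,0,0,-0.0145,0.006,0,10],[0,0,0,-0.0155,0.002,0,10],[0,0,0,0,0,0,10]]'; python3 st.py
```

```text
time_s: 18.58
position: [0.5776, -0.0972, 0.167]
tool_rot: [[0.839, 0.544, 0.001], [0.544, -0.839, 0.001], [0.002, 0.0, -1.0]]
ft_force: [1.8, -0.2, 4.3]
grip_width: 0.0187
gripper_force: 39.7
ang 303.5918634264385 r 0.05950000229538226 Frad 1.228683811618681 Ftan(ccw+) 1.3999917396106993 Fz 4.299195956911459
```

```bash
python3 -m jog '[[0,0,0,-0.0155,-0.002,0,10],[0,0,0,-0.0145,-0.006,0,10],[0,0,0,-0.0124,-0.0095,0,10],[0,0,0,-0.0095,-0.0124,0,10],[0,0,0,-0.006,-0.0145,0,10],[0,0,0,-0.002,-0.0155,0,10],[0,0,0,0,0,0,10]]'; python3 st.py
```

```text
time_s: 19.45
position: [0.4945, -0.0794, 0.1668]
tool_rot: [[0.838, 0.545, 0.0], [0.545, -0.838, -0.0], [0.0, 0.0, -1.0]]
ft_force: [0.6, -0.1, 5.1]
grip_width: 0.0192
gripper_force: 39.6
ang 212.34807889645936 r 0.05942937681021904 Frad -0.5012170466579807 Ftan(ccw+) 0.39922678049310384 Fz 5.113924650885076
```

```bash
python3 -m jog '[[0,0,0,0.002,-0.0155,0,10],[0,0,0,0.006,-0.0145,0,10],[0,0,0,0.0095,-0.0124,0,10],[0,0,0,0.0124,-0.0095,0,10],[0,0,0,0.0145,-0.006,0,10],[0,0,0,0.0155,-0.002,0,10],[0,0,0,0,0,0,10]]'; python3 st.py
```

```text
time_s: 20.32
position: [0.5118, 0.0038, 0.1668]
tool_rot: [[0.838, 0.546, -0.003], [0.546, -0.838, 0.001], [-0.002, -0.002, -1.0]]
ft_force: [-5.4, 4.4, 11.1]
grip_width: 0.0187
gripper_force: 40.4
ang 122.61202443162873 r 0.06097554393834935 Frad 6.643832514886942 Ftan(ccw+) 2.1328950756886194 Fz 11.110446466324559
```

```bash
python3 -m jog '[[0,0,0,0.0155,0.002,0,10],[0,0,0,0.0145,0.006,0,10],[0,0,0,0.0124,0.0095,0,10],[0,0,0,0.0095,0.0124,0,10],[0,0,0,0.006,0.0145,0,10],[0,0,0,0.002,0.0155,0,10],[0,0,0,0,0,0,10]]'; python3 st.py
python3 - <<'E'
from h import *
d=cam("scene"); im=[cv2.resize(d["pixels"][100:250,240:360,::-1],(400,500),interpolation=cv2.INTER_CUBIC)]
d=cam("top"); im.append(cv2.resize(d["pixels"][140:290,270:390,::-1],(400,500),interpolation=cv2.INTER_CUBIC)); cv2.imwrite("pics/s3.png",np.hstack(im))
E
```

```text
time_s: 21.2
position: [0.5962, -0.0144, 0.1669]
tool_rot: [[0.839, 0.545, 0.001], [0.545, -0.839, 0.002], [0.002, -0.001, -1.0]]
ft_force: [1.8, 4.0, 8.9]
grip_width: 0.0189
gripper_force: 40.1
ang 32.82847278516644 r 0.06127278363998388 Frad 3.711704824631693 Ftan(ccw+) 2.370599829948209 Fz 8.862544151881117
```

View pics/s3.png

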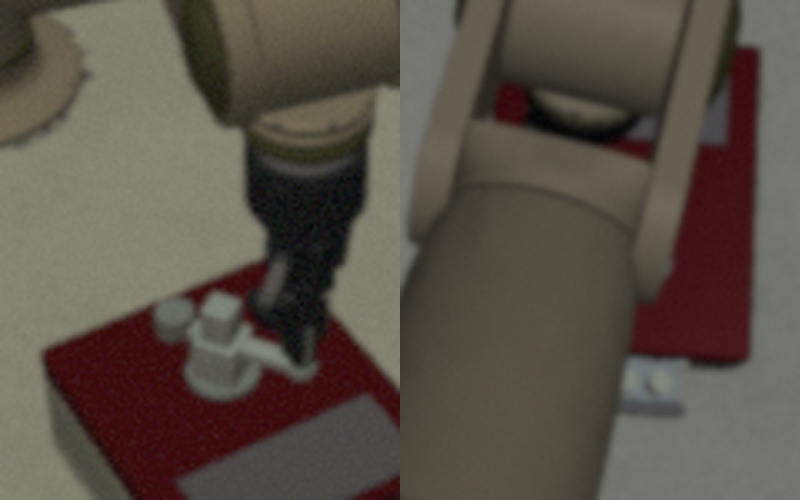

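The tray's grey lip is coming out at (650,410) in the right panel, and the crank is still fully down. I've done 540°. Next I'll go to 600°, then take fine steps with a force check between them.

```bash
python3 -m jog '[[0,0,0,-0.002,0.0155,0,10],[0,0,0,-0.006,0.0145,0,10],[0,0,0,-0.0095,0.0124,0,10],[0,0,0,-0.0124,0.0095,0,10],[0,0,0,0,0,0,10]]'; python3 st.py
cat > ck.py <<'E'
from h import *
import sys
o=observe();v=np.array(o["position"])[:2]-[.5447,-.0476];f=np.array(o["ft_force"]);er=v/np.linalg.norm(v)
ft=f[:2]@[-er[1],er[0]];a=np.degrees(np.arctan2(v[1],v[0]))%360
print("ang %.1f r %.4f Ft %.1f F"%(a,np.linalg.norm(v),ft),f.round(1)); sys.exit(ft>9)
E
python3 - <<'E'
import numpy as np
for t in range(-27,-240,-6):
    p=lambda a:.06*np.array([np.cos(np.radians(a)),np.sin(np.radians(a))])
    d=p(t-6)-p(t); print(t,np.round(np.array([[.839,.544],[.544,-.839]])@d,4))
E
```

```text
time_s: 21.92
position: [0.5985, -0.0748, 0.1668]
tool_rot: [[0.839, 0.544, 0.0], [0.544, -0.839, 0.001], [0.001, -0.001, -1.0]]
ft_force: [2.3, 0.6, 5.6]
grip_width: 0.0187
gripper_force: 40.0
ang 333.1882221424054 r 0.060303697420748696 Frad 1.8092092039437992 Ftan(ccw+) 1.6018318312385975 Fz 5.6217718777397865
-27 [-0.0056  0.0029]
-33 [-0.0059  0.0023]
-39 [-0.0061  0.0016]
-45 [-0.0062  0.001 ]
-51 [-0.0063  0.0003]
-57 [-0.0063 -0.0003]
-63 [-0.0062 -0.001 ]
-69 [-0.0061 -0.0016]
-75 [-0.0059 -0.0022]
-81 [-0.0056 -0.0028]
-87 [-0.0053 -0.0034]
-93 [-0.0049 -0.0039]
-99 [-0.0044 -0.0044]
-105 [-0.004  -0.0049]
-111 [-0.0034 -0.0053]
-117 [-0.0029 -0.0056]
-123 [-0.0023 -0.0059]
-129 [-0.0016 -0.0061]
-135 [-0.001  -0.0062]
-141 [-0.0003 -0.0063]
-147 [ 0.0003 -0.0063]
-153 [ 0.001  -0.0062]
-159 [ 0.0016 -0.0061]
-165 [ 0.0022 -0.0059]
-171 [ 0.0028 -0.0056]
-177 [ 0.0034 -0.0053]
-183 [ 0.0039 -0.0049]
-189 [ 0.0044 -0.0044]
-195 [ 0.0049 -0.004 ]
-201 [ 0.0053 -0.0034]
-207 [ 0.0056 -0.0029]
-213 [ 0.0059 -0.0023]
-219 [ 0.0061 -0.0016]
-225 [ 0.0062 -0.001 ]
-231 [ 0.0063 -0.0003]
-237 [0.0063 0.0003]
```

```bash
J="python3 -m jog"; Q=/dev/null
$J '[[0,0,0,-0.0056,0.0029,0,10],[0,0,0,0,0,0,10]]' >$Q && python3 ck.py && $J '[[0,0,0,-0.0059,0.0023,0,10],[0,0,0,0,0,0,10]]' >$Q && python3 ck.py && $J '[[0,0,0,-0.0061,0.0016,0,10],[0,0,0,0,0,0,10]]' >$Q && python3 ck.py && $J '[[0,0,0,-0.0062,0.001,0,10],[0,0,0,0,0,0,10]]' >$Q && python3 ck.py && $J '[[0,0,0,-0.0063,0.0003,0,10],[0,0,0,0,0,0,10]]' >$Q && python3 ck.py && $J '[[0,0,0,-0.0063,-0.0003,0,10],[0,0,0,0,0,0,10]]' >$Q && python3 ck.py && $J '[[0,0,0,-0.0062,-0.001,0,10],[0,0,0,0,0,0,10]]' >$Q && python3 ck.py && $J '[[0,0,0,-0.0061,-0.0016,0,10],[0,0,0,0,0,0,10]]' >$Q && python3 ck.py
```

```text
ang 327.9 r 0.0601 Ft 4.3 F [3.2 3.  6.3]False
```

```bash
sed -i 's/sys.exit(ft>9)/sys.exit(int(ft>9))/' ck.py; J="python3 -m jog"; Q=/dev/null
$J '[[0,0,0,-0.0059,0.0023,0,10],[0,0,0,0,0,0,10]]' >$Q && python3 ck.py && $J '[[0,0,0,-0.0061,0.0016,0,10],[0,0,0,0,0,0,10]]' >$Q && python3 ck.py && $J '[[0,0,0,-0.0062,0.001,0,10],[0,0,0,0,0,0,10]]' >$Q && python3 ck.py && $J '[[0,0,0,-0.0063,0.0003,0,10],[0,0,0,0,0,0,10]]' >$Q && python3 ck.py && $J '[[0,0,0,-0.0063,-0.0003,0,10],[0,0,0,0,0,0,10]]' >$Q && python3 ck.py && $J '[[0,0,0,-0.0062,-0.001,0,10],[0,0,0,0,0,0,10]]' >$Q && python3 ck.py && $J '[[0,0,0,-0.0061,-0.0016,0,10],[0,0,0,0,0,0,10]]' >$Q && python3 ck.py
```

```text
ang 322.0 r 0.0600 Ft 4.9 F [3.3 3.6 6. ]
ang 316.0 r 0.0599 Ft 3.7 F [3.  2.3 5.2]
ang 310.0 r 0.0598 Ft 4.4 F [3.1 3.1 4.9]
ang 304.0 r 0.0598 Ft 4.6 F [4.  2.3 5.5]
ang 297.9 r 0.0597 Ft 4.8 F [3.2 4.2 5.9]
ang 291.8 r 0.0596 Ft 4.1 F [3.6 1.9 5. ]
ang 285.7 r 0.0596 Ft 4.8 F [4.2 2.7 4.7]
```

```bash
J="python3 -m jog"; Q=/dev/null
$J '[[0,0,0,-0.0059,-0.0022,0,10],[0,0,0,0,0,0,10]]' >$Q && python3 ck.py && $J '[[0,0,0,-0.0056,-0.0028,0,10],[0,0,0,0,0,0,10]]' >$Q && python3 ck.py && $J '[[0,0,0,-0.0053,-0.0034,0,10],[0,0,0,0,0,0,10]]' >$Q && python3 ck.py && $J '[[0,0,0,-0.0049,-0.0039,0,10],[0,0,0,0,0,0,10]]' >$Q && python3 ck.py && $J '[[0,0,0,-0.0044,-0.0044,0,10],[0,0,0,0,0,0,10]]' >$Q && python3 ck.py && $J '[[0,0,0,-0.004,-0.0049,0,10],[0,0,0,0,0,0,10]]' >$Q && python3 ck.py && $J '[[0,0,0,-0.0034,-0.0053,0,10],[0,0,0,0,0,0,10]]' >$Q && python3 ck.py && $J '[[0,0,0,-0.0029,-0.0056,0,10],[0,0,0,0,0,0,10]]' >$Q && python3 ck.py
```

```text
ang 279.6 r 0.0596 Ft 5.4 F [5.  2.9 4. ]
ang 273.7 r 0.0596 Ft 4.4 F [4.2 3.2 4.1]
ang 269.1 r 0.0595 Ft 10.9 F [10.9  3.8  0.3]
```

```bash
python3 -m jog '[[0,0,0,-0.0012,-0.001,0,10],[0,0,0,0,0,0,10]]' >/dev/null; python3 ck.py;  python3 - <<'E'
from h import *
d=cam("top"); cv2.imwrite("pics/s4.png",cv2.resize(d["pixels"][140:290,270:390,::-1],(480,600),interpolation=cv2.INTER_CUBIC))
E
```

```text
ang 268.1 r 0.0595 Ft 13.2 F [13.3  5.2  2.4]
```

View pics/s4.png

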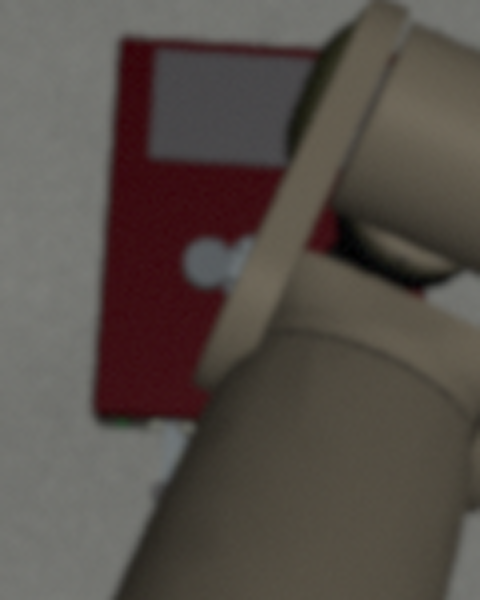

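The lip's front-left corner shows at about (157,497) and the roof's front-left corner at (98,418). I'll work out how far the tray stands out before pushing any more.

Run:
```python
from h import *
d=cam("top")
F=onz(d,270+98/4,140+420/4,.110); L=onz(d,270+157/4,140+495/4,.05)
# loader axis yaw from roof left edge
B=onz(d,270+122/4,140+40/4,.110); ax=(B-F)[:2]; ln=np.linalg.norm(ax); ax/=ln
print("edge len",ln,"yaw",np.degrees(np.arctan2(ax[1],ax[0])),"F",F,"L",L,"out",(F-L)[:2]@ax)
t0=np.load("top_avg.npy"); 
for nm,p in (("start",t0),("now",np.mean([cam("top")["pixels"].astype(float) for _ in range(5)],0))):
    for u in (309,311,313):
        print(nm,u,p[238:270,u].mean(1).round(0).astype(int))
```

```text
edge len 0.23833342601321794 yaw -1.554016022536514 F [0.45217371 0.04757093 0.11      ] L [0.41077602 0.0109284  0.05      ] out 0.04038874474163967
start 309 [ 32  32  32  32  30  32  51  76  85  82  80  80  83  94 105 109 109 110
 110 111 112 111 110 108 108 108 109 110 111 110 110 110]
start 311 [ 32  32  32  32  31  30  44  66  76  76  75  71  71  87 103 108 109 109
 110 111 111 111 111 110 109 109 110 111 111 110 110 110]
start 313 [ 32  32  32  32  32  30  42  61  72  75  74  71  68  81  99 108 110 110
 108 108 108 109 110 110 110 110 110 109 110 110 109 108]
now 309 [ 34  33  34  32  32  33  54  85 101 102 105 110 111 112 113 114 115 114
 115 116 115 110  97  83  74  68  62  59  55  48  42  39]
now 311 [ 34  34  34  33  32  32  48  78 100 107 110 113 114 115 115 115 115 115
 113 110 104  93  76  59  47  41  39  38  39  40  41  41]
now 313 [ 33  34  34  34  32  31  46  73  95 108 112 115 115 115 114 112 107  98
  86  73  60  49  43  40  39  40  41  43  44  45  46  47]
```

```bash
python3 -m jog '[[0,0,0,-0.0008,-0.0007,0,10],[0,0,0,0,0,0,10]]' >/dev/null; python3 ck.py; python3 -m jog '[[0,0,0,-0.0008,-0.0007,0,10],[0,0,0,0,0,0,10],[0,0,0,0,0,0,10]]' >/dev/null; python3 ck.py
```

```text
ang 267.5 r 0.0595 Ft 16.2 F [16.4  4.   0.5]
ang 266.8 r 0.0595 Ft 16.4 F [16.6  3.7  1.5]
```

Tangential force is four times the normal winding force and the knob has stopped moving, so this is the stop. I'll relax, release and lift, then check the tray without the arm in the way.

```bash
python3 -m jog '[[0,0,0,0.0014,0.0011,0,10],[0,0,0,0.0012,0.001,0,10],[0,0,0,0,0,0,10]]' >/dev/null; python3 ck.py; python3 -m jog '[[0,0,0,0,0,0,20],[0,0,0,0,0,0,30],[0,0,0,0,0,0,42],[0,0,0,0,0,0,42],[0,0,0,0,0,0,42]]'
```

```text
ang 268.3 r 0.0596 Ft 7.8 F [7.9 3.3 3.6]
time_s: 26.9
position: [0.5409, -0.1077, 0.1664]
tool_rot: [[0.839, 0.544, -0.001], [0.544, -0.839, 0.0], [-0.0, -0.0, -1.0]]
ft_force: [0.2, -0.0, 0.1]
grip_width: 0.0357
gripper_force: 0.0
```

Released with zero force. I'll lift and swing aside to -y, then measure.

```bash
python3 -m jog '[[0,0,0,0,0,-0.01,42],[0,0,0,0,0,-0.03,42],[0,0,0,0,0,-0.04,42],[0,0,0,0,0,-0.04,42],[0,0,0,0,0,0,42]]' | sed -n 2p; python3 -m jog '[[0,0,0,-0.04,0.03,0,42],[0,0,0,-0.045,0.04,0,42],[0,0,0,-0.045,0.04,0,42],[0,0,0,-0.045,0.04,0,42],[0,0,0,-0.03,0.04,0,42],[0,0,0,0,0.04,0,42],[0,0,0,0,0.03,0,42],[0,0,0,0,0,0,42]]'
python3 - <<'E'
from h import *
d=cam("top"); p=np.mean([cam("top")["pixels"].astype(float) for _ in range(8)],0)
t0=np.load("top_avg.npy")
for u in (318,325,332,339,346): print(u,"start",p is None or t0[240:276,u].mean(1).astype(int)); print("   now",p[240:276,u].mean(1).astype(int))
# dark knob + crank blobs
m=((p.mean(2)<40)&(p[:,:,0]<1.5*p[:,:,1])).astype(np.uint8); m[:140]=0;m[262:]=0;m[:,:290]=0;m[:,400:]=0
n,l,st,c=cv2.connectedComponentsWithStats(m)
for i in range(1,n):
    if st[i,4]>15: print("dark",st[i],c[i],onz(d,*c[i],.174))
E
```

```text
position: [0.5418, -0.108, 0.2904]
time_s: 28.52
position: [0.5108, -0.4386, 0.2846]
tool_rot: [[0.839, 0.544, -0.002], [0.544, -0.839, 0.002], [-0.0, -0.003, -1.0]]
ft_force: [-0.4, -0.3, -1.2]
grip_width: 0.0361
gripper_force: 0.0
318 start [ 32  32  32  30  31  50  71  77  74  71  66  73  91 105 109 109 108 109
 110 111 109 109 109 110 110 110 111 110 110 109 110 110 110 109 109 109]
   now [ 36  35  34  32  37  67  97 105 100 105 115 120 125 128 129 130 127 122
 115 113 109  96  83  79  81  90 105 114 117 116 117 117 117 117 117 116]
325 start [ 33  34  33  31  31  48  69  76  74  73  70  71  88 103 110 112 113 111
 110 109 109 109 109 109 108 108 109 109 109 109 109 110 111 111 111 110]
   now [ 36  36  36  34  32  48  76  92  94 100 110 116 121 124 127 127 125 119
 109 103 102  94  84  80  79  81  98 111 116 116 116 117 116 115 110 101]
332 start [ 34  34  34  33  30  34  51  68  74  74  71  68  78  96 106 109 110 111
 111 111 111 109 107 107 107 108 108 109 110 111 111 111 111 112 111 109]
   now [ 37  36  37  35  32  39  65  94 110 116 117 117 118 118 118 117 115 113
 112 110 104  92  73  54  42  32  27  25  25  27  29  33  39  47  54  59]
339 start [ 34  35  34  34  32  32  52  76  81  75  74  71  74  90 104 109 110 110
 110 111 111 111 112 111 110 109 109 109 110 110 110 109 110 110 110 109]
   now [ 37  37  37  37  35  36  63  99 114 111 105  96  77  53  32  20  18  17
  17  19  22  24  26  28  30  32  37  46  57  65  71  74  73  73  72  71]
346 start [ 35  35  35  35  34  30  36  56  71  75  75  72  69  81  98 107 109 109
 109 109 109 109 108 108 109 108 108 108 108 109 111 110 109 108 108 109]
   now [38 38 38 38 36 30 22 19 19 20 20 21 21 22 24 26 29 33 34 35 38 45 55 66
 75 80 82 82 82 81 81 80 80 79 78 78]
dark [360 200   9  10  56] [363.55357143 204.19642857] [ 0.54419755 -0.10918331  0.174     ]
dark [335 227  52  35 490] [358.57959184 243.60612245] [ 0.45391757 -0.09823629  0.174     ]
```

Run:
```python
from h import *
d=cam("top")
for z in(.05,.025,.0): print(z,[ (onz(d,u,251.8+b,z)-onz(d,u,265.5+b2,z))[:2].round(4) for u,b,b2 in((318,0,0),(325,.2,.4))])
# lip-top front edge (bright->dark): rows now ~261, start ~ 250
s=cam("scene");P=s["pixels"].astype(float)
# crank: knob centre and counterweight/roof contact: check yaw and height by two views
m=((P.mean(2)<70)&(P[:,:,0]<1.5*P[:,:,1])).astype(np.uint8);m[:150]=0;m[230:]=0;m[:,:260]=0;m[:,345:]=0
n,l,st,c=cv2.connectedComponentsWithStats(m)
for i in range(1,n):
    if st[i,4]>20: print(st[i],c[i],onz(s,*c[i],.174))
print(proj(s,[[.5443,-.109,.174]]),proj(d,[[.5443,-.109,.174]]))
```

```text
0.05 [array([0.0344, 0.0009]), array([0.0349, 0.0007])]
0.025 [array([0.0353, 0.0009]), array([0.0358, 0.0008])]
0.0 [array([0.0361, 0.0009]), array([0.0367, 0.0008])]
[315 187  11  21  51] [320.58823529 197.45098039] [ 0.57521503 -0.0287969   0.174     ]
[279 195  26  25 149] [284.86577181 206.83892617] [ 0.55648806 -0.10961251  0.174     ]
[325 220  20  10  39] [335.58974359 224.69230769] [ 0.66030051 -0.04610691  0.174     ]
[[282.31367688 203.35776237]] [[363.47374692 204.15011931]]
```

```bash
python3 -c "
from rig import job
print(job.close_job())"
```

```text
the job is handed in; nothing more can be done
None
```

The job is handed in: the crank sits fully down on the shaft and is released, and the tray is wound out to the stop. I turned it about 1.84 turns clockwise, and force at the knob reached about 16 N at the stop against 4–5 N while winding; the images put tray travel at about 35–36 mm, which fits.

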